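# Blank off the open hydraulic ports with the plugs that fit

### The arm

A 6-joint arm with a two-finger parallel gripper is mounted at the origin on a cart in front of the work surface, level with it; the furniture and walls round the work are solid. World frame = base frame: x ahead of the robot, y to its left, z up, the work surface at z = 0. Lengths are in m, angles in rad, forces in N, time in s.
With the tool pointing down it reaches from about 0.275 to 0.825 m from the base axis. Payload 5.2 kg.
Tool frame: the origin (TCP) lies midway between the tips of the shut fingers; the grasp point (between the pads) lies behind it (tcp_to_grasp is the z of the grasp point in the tool frame, in m); z points along the fingers, y is the line along which they close (so a half turn about z gives the same grasp; the last joint's range is limited). The gripper opens to 93 mm and grips with 3 to 60 N. Pads are 15 mm wide; open, the fingers measure 128 mm over their backs; the gripper's body (75 mm by 188 mm) begins 65 mm behind the grasp point.
Start: joints at [-1.407, 0.259, 1.535, -0, 1.348, -0.203], TCP at [0.197, -0.513, 0.219] pointing down, gripper open.
Joint ranges: [-3.14, 3.14], [-0.91, 2.08], [0.19, 2.58], [-1.22, 4.36], [0.22, 2.71], [-3.12, 3.12]. Speed limits (rad/s): [2.57, 2.57, 3.14, 3.14, 3.14, 3.14].

### API

Orientations are given as a unit quaternion [x, y, z, w].
In Python, from rig import sense, capture, camera_model, hand_in, masks_of, tip_of, tcp_to_grasp gives the robot as it stands. The module is installed in compiled form; this text tells all that it offers.
- The arm moves only by the tool servo_tool, never from a script. Its argument "series" is one flat list of numbers, 7 for each row, row after row: the shift along the tool's x, y, z each as a share of 30 cm, from -1 to 1, then the turn, a rotation vector about the tool's x, y, z each as a share of 30 degrees, from -1 to 1, then the opening, from -1 (shut) to 1 (fully open). A call has 1 to 20 rows; each row is the pose to reach, as a shift and turn from the pose commanded when the call began, along the tool's axes at that moment; what a row does not reach only later rows make up. A row lasts 1/12 s, in which the tool goes at most 41.7 mm and 7.16 degrees, less where a joint would pass 70% of its speed; a pose out of reach is approached as far as the arm can. A call with a number of a shift or a turn outside -1 to 1 is refused whole. A call with a gripper value outside its range is refused whole. The fingers move at their own pace and stop on an object; the grip force is fixed at half the most. Time passes only in rows, so rows that repeat a pose let the fingers close. It gives the time, the measured TCP pose, the force, the opening and the grip force at its end, in the units of the state.
- sense(): the state, without advancing time (a new reading comes with each control period).
- capture(name): name is "scene" or "side" or "wrist"; returns the picture (384x512x3 uint8, blue, green, red); there is no depth.
- camera_model(name): a dict with "fx", "fy", "cx", "cy" (pixels), "world_from_camera" (4x4, takes a point from camera to world coordinates); the wrist camera has in their place "mount" (4x4, takes a point from camera to tool coordinates, whose origin is the TCP and whose axes are the flange's). Camera axes: x right, y down, z forward; pixel columns grow to the right and rows downward; lengths in m; the calibration is good to about 2 mm. A picture is of the moment at which its call begins: read the wrist's pose just before it. camera_model takes no time and is no camera call.
- hand_in(): hands the job in; it is judged then, once.
Trained networks look in the newest picture that a camera, given by its name, has taken for a name from the list of things; names that differ only in an ending like _2 or _b are one class to them, and where a whole thing is asked for, a point or a joint stands for the part that bears it (a point fixed in the world has none). Each returns a list of dicts, best first, with "score" (0 to 1); they miss things now and then, are a little off and sometimes report something else, mostly with a low value. They report only what shows in the picture. A call takes as long as a camera call. They do not tell look-alikes from the thing itself.
- masks_of(camera, name): "pixels" (384x512 bool, what is visible of it) and "extent" ([left, top, width, height] in pixels, round what is visible of it).
- tip_of(camera, name): "uv" ([column, row] in pixels: a listed point, or the origin of a listed thing).
The state is a dict: "time": time; "joints": joint angles; "joint_velocities": joint speeds; "tau": joint torques, N m; "ee_pos": TCP position; "orientation": TCP orientation; "ft_force": force on the tool from outside, world axes, zero at the start; "ft_torque": the same for the moment, N m; "gripper_width": finger opening in m; "finger_force": force on a finger pad.
Only numpy, scipy, OpenCV 4.12 (cv2) and the standard library are available. Lean on these libraries where they do the work, as an engineer would, in place of code of your own. Each camera call takes 0.05 s, during which the arm holds its last target. There are 200 camera calls.

### The job

Four hydraulic units wait on the bench with an open port on top, and dirt must be kept out of them: close every port with the blanking plug of its own size. Push each plug in upright, spigot down, until its flange lies flat on the face round the port, and leave all four in place.

Things in the scene. Friction and masses are not known exactly. Their poses are not given: they have to be found in the camera images.
- plug_a: The largest of four cream-white plastic blanking plugs, upright on its narrow end. From below: spigot 25 mm long, 38 mm across at the foot, widening to 53 mm; round flange 62 mm across, 4 mm thick; ribbed round knob 32 mm across, 22 mm high, to hold it by (51 mm in all, about 70 g). Origin: centre of the spigot's foot; z: the plug's axis, up to the knob; the yaw means nothing.
- plug_b: The second largest of four cream-white plastic blanking plugs, upright on its narrow end. From below: spigot 25 mm long, 30 mm across at the foot, widening to 43 mm; round flange 52 mm across, 4 mm thick; ribbed round knob 28 mm across, 22 mm high, to hold it by (51 mm in all, about 55 g). Origin: centre of the spigot's foot; z: the plug's axis, up to the knob; the yaw means nothing.
- plug_c: The second smallest of four cream-white plastic blanking plugs, upright on its narrow end. From below: spigot 25 mm long, 23 mm across at the foot, widening to 34 mm; round flange 43 mm across, 4 mm thick; ribbed round knob 24 mm across, 22 mm high, to hold it by (51 mm in all, about 40 g). Origin: centre of the spigot's foot; z: the plug's axis, up to the knob; the yaw means nothing.
- plug_d: The smallest of four cream-white plastic blanking plugs, upright on its narrow end. From below: spigot 25 mm long, 16 mm across at the foot, widening to 26 mm; round flange 34 mm across, 4 mm thick; ribbed round knob 20 mm across, 22 mm high, to hold it by (51 mm in all, about 30 g). Origin: centre of the spigot's foot; z: the plug's axis, up to the knob; the yaw means nothing.
- gear_pump: Gear pump, aluminium case, 84 x 110 mm, with dark steel covers and a short drive shaft. Its 80 mm square flange pad on top has the largest port, 55 mm across, 29 mm deep, pointing straight up; the pad's face is 80 mm above the bench. Does not move. Origin: on the bench below the port's centre, z up along the port's axis; x towards the shaft.
- valve_block: Bright steel valve block, 76 x 72 mm, 56 mm high, with a black solenoid coil on one side. The port in its top face is 45 mm across, 29 mm deep, pointing straight up; the top face is 56 mm above the bench. Does not move. Origin: on the bench below the port's centre, z up along the port's axis; x towards the coil.
- ball_valve: Grey ball valve standing on its 70 mm square lower flange, 86 mm high, a steel stem on one side (no lever). Its 68 mm square upper flange has a port 36 mm across, 29 mm deep, pointing straight up; the flange's face is 86 mm above the bench. Does not move. Origin: on the bench below the port's centre, z up along the port's axis; x towards the stem.
- cylinder: Short dark steel tie-rod hydraulic cylinder lying on its side, 66 mm wide and high, 105 mm long. The smallest port, 28 mm across, 29 mm deep, points straight up from the top face of its 44 mm long head, 66 mm above the bench. Does not move. Origin: on the bench below the port's centre, z up along the port's axis; -x along the stub of piston rod.
Things that resemble listed ones, but are neither listed nor needed, are in the scene too. Leave any green or red look-alike of the plug_d alone.

How it is judged:
At the end, for the whole second after the job is handed in: Each plug is in its own port (largest in pump, next in valve block, next in ball valve, smallest in cylinder): axes within 8 mm, flange down on the face to within 3 mm, upright within 0.1 rad, at rest (horizontal distance between plug_a and gear_pump below 0.008 m and z of plug_a in the frame of gear_pump between 0.051 and 0.058 m and angle between each of plug_a, plug_b, plug_c, plug_d's own z axis and vertical below 0.1 rad and linear speed of each of plug_a, plug_b, plug_c, plug_d below 0.02 m/s and horizontal distance between plug_b and valve_block below 0.008 m and z of plug_b in the frame of valve_block between 0.027 and 0.034 m and horizontal distance between plug_c and ball_valve below 0.008 m and z of plug_c in the frame of ball_valve between 0.057 and 0.064 m and horizontal distance between plug_d and cylinder below 0.008 m and z of plug_d in the frame of cylinder between 0.037 and 0.044 m); the robot touches nothing.
It also fails if it takes over 90 s, if anything falls off the work surface, if the arm or the gripper's body presses on something with over 40 N, if the wrist force passes 120 N, or if a joint passes its speed limit or range.

## Working session

There is one attempt and no reset: what is moved stays moved. The work goes in short steps, Python scripts to look and compute and a tool call to move; the robot and the scene stay as the last step left them, time stands still between calls to the robot, and variables do not carry over. Pictures are saved under pics/ and viewed, at most 14 in all, crops included, and the job is handed in when it is done.

Besides the shell and the picture viewer there is one more tool, called after "Request:" by a JSON object that holds its "op" and its "data", one argument or row to a line. servo_tool: Moves the arm, as the interface text tells. Shift numbers are shares of 30 cm and turn numbers shares of 30 degrees, none past 1 either way. Its arguments: {"type":"object","properties":{"series":{"type":"array"}},"required":["series"]}

```bash
mkdir -p pics; cat > h.py <<'E'
import numpy as np, cv2
from rig import *
from scipy.spatial.transform import Rotation as R
def cam(n):
    m=camera_model(n); K=np.array([[m['fx'],0,m['cx']],[0,m['fy'],m['cy']],[0,0,1]])
    if n=='wrist':
        s=sense(); T=np.eye(4); T[:3,:3]=R.from_quat(s['orientation']).as_matrix(); T[:3,3]=s['ee_pos']
        return K,T@np.array(m['mount'])
    return K,np.array(m['world_from_camera'])
def ray(K,T,uv):
    d=T[:3,:3]@np.linalg.solve(K,[uv[0],uv[1],1]); return T[:3,3],d/np.linalg.norm(d)
def atz(K,T,uv,z):
    o,d=ray(K,T,uv); return o+d*(z-o[2])/d[2]
def tri(rays):
    A=0;b=0
    for o,d in rays:
        P=np.eye(3)-np.outer(d,d); A=A+P; b=b+P@o
    p=np.linalg.solve(A,b); return p,max(np.linalg.norm((np.eye(3)-np.outer(d,d))@(p-o)) for o,d in rays)
def proj(K,T,p):
    q=np.linalg.inv(T)@np.append(p,1); q=K@q[:3]; return q[:2]/q[2]
E
python3 - <<'E'
from h import *
np.set_printoptions(precision=3,suppress=True)
print(tcp_to_grasp, sense())
ims=[capture(n) for n in('scene','side','wrist')]
cv2.imwrite('pics/a.png',ims[0]);cv2.imwrite('pics/b.png',ims[1]);cv2.imwrite('pics/c.png',ims[2])
for c in('scene','side','wrist'):
    K,T=cam(c);print(c,K[0,0],T)
    for n in ('plug_a','plug_b','plug_c','plug_d','gear_pump','valve_block','ball_valve','cylinder'):
        print(c,n,[(np.round(d['uv'],1),round(d['score'],2),atz(K,T,d['uv'],0)[:2]) for d in tip_of(c,n)])
E
```

```text
-0.0188 {'time': 0.0, 'joints': array([-1.407,  0.259,  1.536,  0.   ,  1.348, -0.203]), 'joint_velocities': array([ 0.001,  0.   ,  0.   , -0.   , -0.002, -0.   ]), 'tau': array([ -0.001, -43.731, -28.4  ,   0.072,   0.042,  -0.   ]), 'ee_pos': array([ 0.197, -0.513,  0.218]), 'orientation': array([ 0.983,  0.182,  0.   , -0.001]), 'ft_force': array([-1.195, -0.43 ,  0.365]), 'ft_torque': array([-0.009, -0.029,  0.01 ]), 'finger_force': 0.0, 'gripper_width': 0.09333163297790509}
scene 396.2148678964646 [[ 0.477 -0.622  0.621 -0.432]
 [-0.879 -0.341  0.333 -0.231]
 [ 0.005 -0.705 -0.709  1.089]
 [ 0.     0.     0.     1.   ]]
scene plug_a [(array([227.4, 203.8]), 0.63, array([0.411, 0.327])), (array([165.4, 165.2]), 0.63, array([0.474, 0.662])), (array([364.3, 250.6]), 0.53, array([ 0.449, -0.188])), (array([252.6, 204.9]), 0.51, array([0.452, 0.241])), (array([190.1, 170.7]), 0.42, array([0.495, 0.554]))]
scene plug_b [(array([227.4, 203.8]), 0.63, array([0.411, 0.327])), (array([165.4, 165.2]), 0.63, array([0.474, 0.662])), (array([364.3, 250.6]), 0.53, array([ 0.449, -0.188])), (a
[... 2061 characters left out ...]
array([0.39, 0.33])), (array([236.7, 207.5]), 0.46, array([0.452, 0.231])), (array([237.9, 222.5]), 0.43, array([0.463, 0.15 ]))]
side gear_pump [(array([250. , 172.8]), 0.68, array([0.477, 0.465]))]
side valve_block [(array([276.3, 239.2]), 0.73, array([0.572, 0.078]))]
side ball_valve [(array([290., 212.]), 0.82, array([0.611, 0.217]))]
side cylinder [(array([289.4, 188.8]), 0.72, array([0.612, 0.359]))]
wrist 286.4593470001921 [[ 0.358 -0.895 -0.265  0.271]
 [-0.934 -0.344 -0.101 -0.485]
 [-0.     0.283 -0.959  0.385]
 [ 0.     0.     0.     1.   ]]
wrist plug_a []
wrist plug_b []
wrist plug_c []
wrist plug_d []
wrist gear_pump []
wrist valve_block []
wrist ball_valve []
wrist cylinder []
```

View pics/a.png

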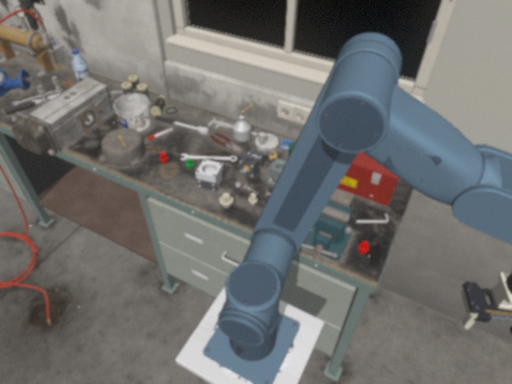

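View pics/b.png

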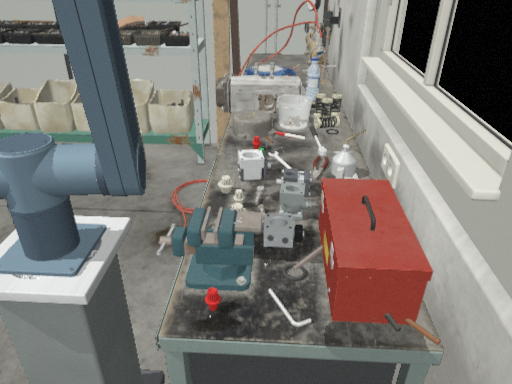

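The scene picture is partly hidden by the arm. The side view shows five cream or coloured plugs near (213,300), (225,183), (238,200) and others, the units at (250,165) pump, (280,235) valve block, (292,190) ball valve, and a vice at (220,250). I'll bring the wrist camera over them.

Request:
{"op": "servo_tool", "data": {
  "series": [0.8, -0.94, -0.4, 0, 0, 0, 1, 0.8, -0.94, -0.4, 0, 0, 0, 1, 0.8, -0.94, -0.4, 0, 0, 0, 1, 0.8, -0.94, -0.4, 0, 0, 0, 1, 0.8, -0.94, -0.4, 0, 0, 0, 1, 0.8, -0.94, -0.4, 0, 0, 0, 1, 0.8, -0.94, -0.4, 0, 0, 0, 1, 0.8, -0.94, -0.4, 0, 0, 0, 1, 0.8, -0.94, -0.4, 0, 0, 0, 1, 0.8, -0.94, -0.4, 0, 0, 0, 1]
}}

```text
time: 2.18
ee_pos: [0.3212, -0.1603, 0.341]
orientation: [0.983, 0.184, 0.002, 0.001]
ft_force: [0.0, -0.5, -0.0]
gripper_width: 0.0927
finger_force: 0.0
```

Request:
{"op": "servo_tool", "data": {
  "series": [0.7, -0.9, -0.2, 0, 0, -0.7, 1, 0.7, -0.9, -0.2, 0, 0, -0.7, 1, 0.7, -0.9, -0.2, 0, 0, -0.7, 1, 0.7, -0.9, -0.2, 0, 0, -0.7, 1, 0.7, -0.9, -0.2, 0, 0, -0.7, 1, 0.7, -0.9, -0.2, 0, 0, -0.7, 1, 0.7, -0.9, -0.2, 0, 0, -0.7, 1, 0.7, -0.9, -0.2, 0, 0, -0.7, 1, 0.7, -0.9, -0.2, 0, 0, -0.7, 1, 0.7, -0.9, -0.2, 0, 0, -0.7, 1, 0.7, -0.9, -0.2, 0, 0, -0.7, 1]
}}

```text
time: 3.1
ee_pos: [0.4192, 0.1638, 0.3984]
orientation: [0.933, 0.36, -0.0, 0.0]
ft_force: [-0.7, 0.5, -0.1]
gripper_width: 0.0929
finger_force: 0.0
```

```bash
python3 - <<'E'
from h import *
np.set_printoptions(precision=3,suppress=True)
s=sense();print(s['time'],s['ee_pos'],R.from_quat(s['orientation']).as_matrix())
im=capture('wrist');cv2.imwrite('pics/w1.png',im)
K,T=cam('wrist');print(T)
for n in ('plug_a','gear_pump','valve_block','ball_valve','cylinder'):
    print(n,[(np.round(d['uv'],1),round(d['score'],2),atz(K,T,d['uv'],0)[:2]) for d in tip_of('wrist',n)])
cv2.imwrite('pics/s2.png',cv2.resize(capture('scene')[110:270,130:350],None,fx=3.5,fy=3.5))
E
```

```text
3.1 [0.419 0.164 0.398] [[ 0.741  0.671 -0.001]
 [ 0.671 -0.741 -0.001]
 [-0.001 -0.    -1.   ]]
[[ 0.67  -0.712 -0.211  0.478]
 [-0.743 -0.642 -0.19   0.216]
 [-0.     0.284 -0.959  0.565]
 [ 0.     0.     0.     1.   ]]
plug_a [(array([286.7, 176.4]), 0.91, array([0.422, 0.074])), (array([184.9,  95.3]), 0.79, array([0.407, 0.324])), (array([267.8, 129.7]), 0.78, array([0.464, 0.166])), (array([307.1,  49.2]), 0.63, array([0.615, 0.21 ])), (array([234.8, 101.2]), 0.59, array([0.461, 0.247]))]
gear_pump [(array([155.5,  11.9]), 0.94, array([0.481, 0.447]))]
valve_block [(array([338.9, 115.6]), 0.84, array([0.574, 0.083]))]
ball_valve [(array([304.8,  47.2]), 0.73, array([0.615, 0.215]))]
cylinder []
```

View pics/w1.png

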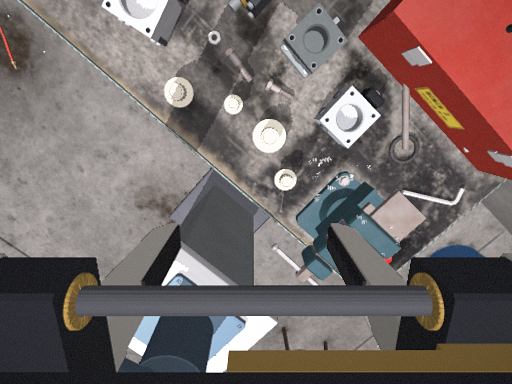

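Wrist view: plugs at (178,92), (233,104), (269,136) (largest) and (286,180). The ball valve is at (315,40), the valve block at (348,117) and the pump at (145,10). Now a second view.

Request:
{"op": "servo_tool", "data": {
  "series": [0.3, -0.34, 0.07, 0, 0, 1, 1, 0.3, -0.34, 0.07, 0, 0, 1, 1, 0.3, -0.34, 0.07, 0, 0, 1, 1, 0.3, -0.34, 0.07, 0, 0, 1, 1, 0.3, -0.34, 0.07, 0, 0, 1, 1, 0.3, -0.34, 0.07, 0, 0, 1, 1, 0.3, -0.34, 0.07, 0, 0, 1, 1]
}}

```text
time: 4.03
ee_pos: [0.418, 0.2989, 0.3776]
orientation: [0.994, 0.106, -0.0, 0.0]
ft_force: [0.6, -0.8, 0.4]
gripper_width: 0.0934
finger_force: 0.0
```

```bash
cat > m.py <<'E'
from h import *
np.set_printoptions(precision=3,suppress=True)
import sys
s=sense();print(s['time'],s['ee_pos'],R.from_quat(s['orientation']).as_matrix()[:2,0])
im=capture('wrist');cv2.imwrite('pics/%s.png'%sys.argv[1],im)
K,T=cam('wrist');print(T[:3,3])
for n in ('plug_a','gear_pump','valve_block','ball_valve','cylinder'):
    print(n,[(np.round(d['uv'],1),round(d['score'],2),atz(K,T,d['uv'],0)[:2]) for d in tip_of('wrist',n)])
print([ (d['extent'],round(d['score'],2)) for d in masks_of('wrist','plug_a')])
np.savez('pics/%s.npz'%sys.argv[1],K=K,T=T)
E
python3 m.py w2
```

```text
4.0333 [0.418 0.299 0.378] [0.978 0.21 ]
[0.496 0.315 0.544]
plug_a [(array([365.2, 175.1]), 0.98, array([0.415, 0.075])), (array([114.9,  70. ]), 0.98, array([0.504, 0.566])), (array([236.5, 154.2]), 0.94, array([0.403, 0.328])), (array([285.2, 134.6]), 0.77, array([0.458, 0.246])), (array([48. , 62.6]), 0.67, array([0.492, 0.682])), (array([326.9, 138.5]), 0.6, array([0.468, 0.168]))]
gear_pump [(array([177.9,  98.7]), 0.67, array([0.48 , 0.451])), (array([327.6,  48. ]), 0.26, array([0.617, 0.21 ]))]
valve_block []
ball_valve [(array([324.9,  48.5]), 0.69, array([0.615, 0.214]))]
cylinder [(array([248.5,  33.4]), 0.65, array([0.61 , 0.348])), (array([326.7, 142. ]), 0.24, array([0.461, 0.166]))]
[([22.5, 50.4, 30.6, 25.9], 0.94), ([315.5, 124.4, 33.2, 39.9], 0.81), ([355.8, 164.7, 25.9, 22.3], 0.79), ([223.9, 142.2, 23.6, 21.8], 0.75), ([278.8, 128.7, 18.0, 20.6], 0.63)]
```

View pics/w2.png

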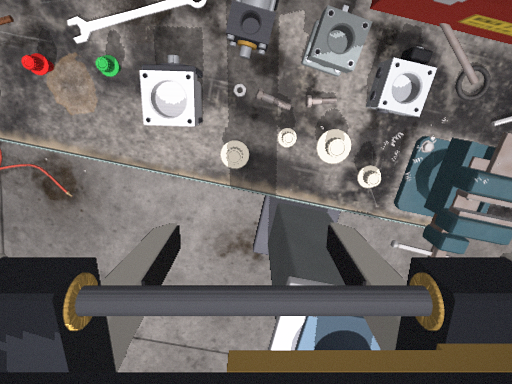

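Second view: plugs a (334,146), b (235,154), c (370,177) and d (287,137). The decoys are green at (107,65) and red at (35,63). Ports: pump (168,97), block (407,88), ball valve (338,40); the cylinder at (250,20) is partly out of view. I'll take a third view further forward.

Request:
{"op": "servo_tool", "data": {
  "series": [0.27, 0.06, 0.19, 0, 0, 0.4, 1, 0.27, 0.06, 0.19, 0, 0, 0.4, 1, 0.27, 0.06, 0.19, 0, 0, 0.4, 1, 0.27, 0.06, 0.19, 0, 0, 0.4, 1, 0.27, 0.06, 0.19, 0, 0, 0.4, 1]
}}

```text
time: 4.8
ee_pos: [0.501, 0.2979, 0.3196]
orientation: [1.0, -0.0, -0.001, 0.0]
ft_force: [0.6, 0.3, -0.6]
gripper_width: 0.0929
finger_force: 0.0
```

```bash
python3 m.py w3
```

```text
4.8 [0.501 0.298 0.32 ] [ 1. -0.]
[0.58  0.299 0.487]
plug_a [(array([238.3, 206.3]), 0.97, array([0.407, 0.326])), (array([283.9, 180.1]), 0.85, array([0.455, 0.245])), (array([ 93.9, 150.1]), 0.7, array([0.508, 0.57 ])), (array([329.8, 173.1]), 0.69, array([0.468, 0.165])), (array([ 29.7, 161.1]), 0.67, array([0.489, 0.683])), (array([377.4, 203. ]), 0.57, array([0.413, 0.076]))]
gear_pump [(array([164.4, 167.3]), 0.61, array([0.478, 0.453]))]
valve_block [(array([385.4, 108.7]), 0.68, array([0.576, 0.083]))]
ball_valve [(array([306.9,  83.1]), 0.85, array([0.615, 0.213]))]
cylinder [(array([223.8,  83.3]), 0.76, array([0.615, 0.346]))]
[([317.0, 159.6, 35.4, 40.4], 0.94), ([368.4, 193.2, 30.1, 24.5], 0.92), ([68.1, 141.1, 34.6, 22.4], 0.78), ([272.8, 174.7, 20.8, 21.0], 0.75), ([4.4, 154.8, 30.8, 18.2], 0.66), ([220.8, 199.0, 28.7, 25.0], 0.6)]
```

View pics/w3.png

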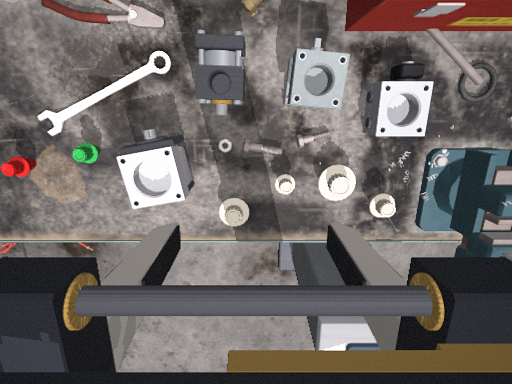

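```bash
cat > fit.py <<'E'
from h import *
from scipy.ndimage import map_coordinates, gaussian_filter
from scipy.optimize import minimize
D={'a':(.031,.029),'b':(.026,.029),'c':(.0215,.029),'d':(.017,.029),'P':(.0275,.080),'V':(.0225,.056),'B':(.018,.086),'C':(.014,.066)}
seed={'a':(.465,.167),'b':(.405,.327),'c':(.414,.075),'d':(.457,.246),'P':(.480,.452),'V':(.575,.083),'B':(.615,.213),'C':(.614,.347)}
t=np.linspace(0,2*np.pi,120,endpoint=False)
def pix(K,T,x,y,z,r):
    P=np.stack([x+r*np.cos(t),y+r*np.sin(t),0*t+z,0*t+1]); q=K@(np.linalg.inv(T)@P)[:3]; return q[:2]/q[2]
def fit(views,k,free=False,s0=None,rng=.012):
    """ring contrast (outside minus inside) summed over the views; returns x,y,z,score"""
    r,z0=D[k]; x0,y0=s0 or seed[k]; sg=-1 if k in'abcd' else 1
    def f(p):
        e=0
        for g,K,T in views:
            v=[map_coordinates(g,pix(K,T,p[0],p[1],p[2],r*m)[::-1],order=1,mode='nearest') for m in(.91,1.09)]
            e+=np.mean(np.clip(sg*(v[1]-v[0]),-20,60))
        return -e/len(views)
    G=np.arange(-rng,rng+1e-6,.0015)
    zs=np.arange(z0-.015,z0+.016,.005) if free else [z0]
    b=min((f((x0+i,y0+j,z)),i,j,z) for i in G for j in G for z in zs)
    p0=[x0+b[1],y0+b[2],b[3]]
    if free: m=minimize(f,p0,method='Nelder-Mead',options=dict(initial_simplex=np.array(p0)+np.vstack([[0,0,0],.002*np.eye(3)]))); p=m.x
    else:
        m=minimize(lambda q:f((q[0],q[1],z0)),p0[:2],method='Nelder-Mead',options=dict(initial_simplex=np.array(p0[:2])+np.vstack([[0,0],.001*np.eye(2)]))); p=[*m.x,z0]
    return np.array([*p,-m.fun])
def load(n):
    d=np.load(f'pics/{n}.npz'); return gaussian_filter(cv2.cvtColor(cv2.imread(f'pics/{n}.png'),cv2.COLOR_BGR2GRAY).astype(float),.7),d['K'],d['T']
E
cat > r.py <<'E'
from fit import *
np.set_printoptions(precision=4,suppress=True)
v2,v3=load('w2'),load('w3')
im=cv2.imread('pics/w3.png')
for k in D:
    s=[v3] if k=='C' else [v2,v3]
    o=[fit([v],k) for v in s]; F=fit(s,k,True) if len(s)>1 else None
    print(k,*o,'free',F)
    p=o[-1]; q=pix(*v3[1:],p[0],p[1],p[2],D[k][0])
    cv2.polylines(im,[np.round(q.T*8).astype(int)],True,(0,0,255),1,shift=3)
cv2.imwrite('pics/w3f.png',cv2.resize(im[40:240,110:440],None,fx=2.4,fy=2.4,interpolation=cv2.INTER_NEAREST))
E
python3 r.py
```

```text
a [ 0.4575  0.1595  0.029  60.    ] [ 0.4575  0.1595  0.029  60.    ] free [ 0.4575  0.158   0.024  60.    ]
b [ 0.4075  0.332   0.029  59.9081] [ 0.4067  0.3313  0.029  59.9044] free [ 0.4085  0.3314  0.0332 59.8918]
c [ 0.4185  0.0795  0.029  60.    ] [ 0.4179  0.0785  0.029  57.4064] free [ 0.4206  0.0843  0.0393 59.8445]
d [ 0.4555  0.246   0.029  60.    ] [ 0.4559  0.2465  0.029  59.763 ] free [ 0.4576  0.2469  0.0343 59.8942]
P [ 0.4792  0.4453  0.08   39.0857] [ 0.4789  0.447   0.08   37.5822] free [ 0.4796  0.4434  0.0903 39.1495]
V [ 0.5744  0.0831  0.056  46.5951] [ 0.5755  0.0835  0.056  45.696 ] free [ 0.5743  0.0852  0.0607 46.0543]
B [ 0.6117  0.2129  0.086  27.5745] [ 0.6125  0.214   0.086  43.0165] free [ 0.6102  0.2149  0.096  35.3714]
C [ 0.6207  0.3487  0.066  12.6716] free None
```

View pics/w3f.png

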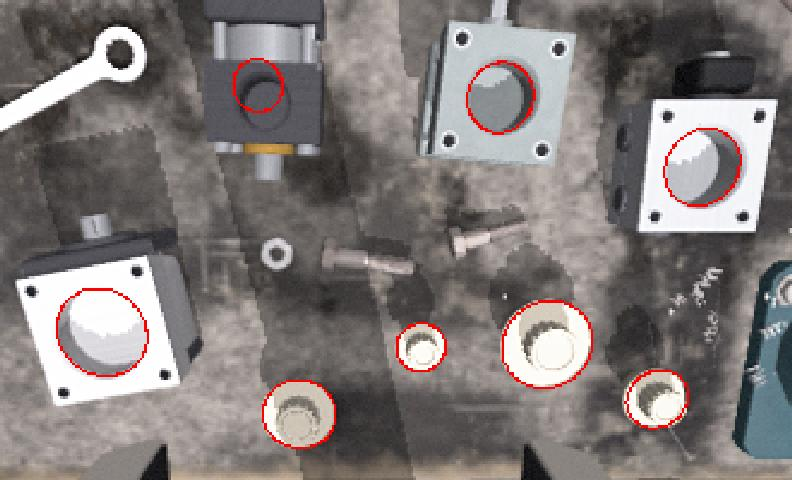

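```bash
sed -i "s/np.clip(sg\*(v\[1\]-v\[0\]),-20,60)/np.clip(sg*(v[1]-v[0]),-20,{'C':15}.get(k,60 if sg>0 else 150))/" fit.py
python3 - <<'E'
from fit import *
v=load('w3');print(atz(v[1],v[2],(220.8,83),.066))
E
sed -i "s/'C':(.614,.347)/'C':(.606,.344)/; s/rng=.012/rng=.009/" fit.py; python3 r.py
```

```text
[0.61047585 0.34339577 0.066     ]
a [  0.4584   0.1601   0.029  113.4559] [  0.4584   0.1609   0.029  111.175 ] free [  0.4584   0.1604   0.0287 111.9698]
b [  0.407    0.3311   0.029  100.026 ] [  0.4066   0.3321   0.029  100.411 ] free [ 0.407   0.3316  0.0297 98.9112]
c [  0.4184   0.08     0.029  118.7254] [  0.4186   0.0807   0.029  107.6839] free [  0.4192   0.0816   0.0322 113.1706]
d [ 0.4563  0.2461  0.029  88.8631] [ 0.456   0.2466  0.029  79.0686] free [ 0.4565  0.2466  0.0308 83.5639]
P [ 0.4792  0.4453  0.08   39.0857] [ 0.4789  0.447   0.08   37.5822] free [ 0.4796  0.4434  0.0903 39.1495]
V [ 0.5744  0.0831  0.056  46.5951] [ 0.5755  0.0835  0.056  45.696 ] free [ 0.5743  0.0852  0.0607 46.0543]
B [ 0.6117  0.2129  0.086  27.5745] [ 0.6125  0.214   0.086  43.0165] free [ 0.6102  0.2149  0.096  35.3714]
C [0.6146 0.3476 0.066  5.6362] free None
```

View pics/w3f.png

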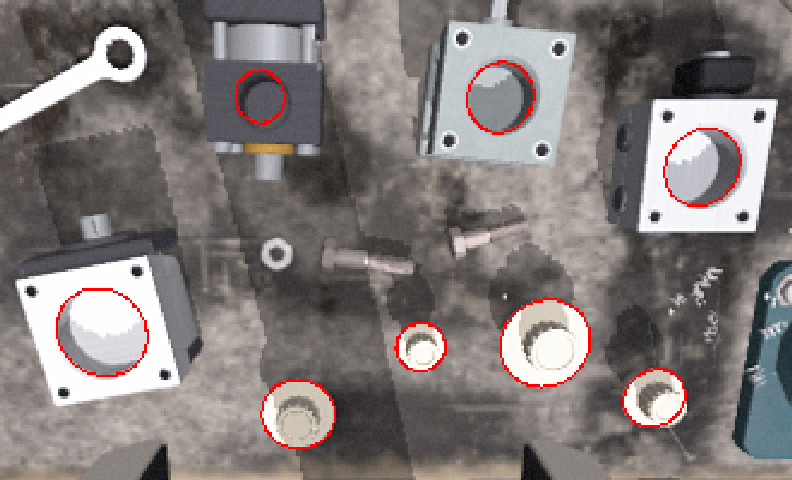

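```bash
python3 - <<'E'
from fit import *
np.set_printoptions(precision=3,suppress=True)
v1,v3=load('w1'),load('w3');s=cam('side')
print('box bottom',[atz(v1[1],v1[2],u,0) for u in((361,38),(500,178))],[atz(v3[1],v3[2],u,0) for u in((345,28),(500,28))])
print('side box bottom near',atz(*s,(328,318),0))
for h in (.1,.15,.2,.25): print(h,'far top',atz(*s,(320,187),h),'near top',atz(*s,(335,260),h))
for h in (.05,.1,.15): print(h,'vice top',[atz(*s,u,h) for u in((192,208),(265,215),(238,208),(222,250))], [atz(v3[1],v3[2],u,h) for u in ((458,150),(418,190))])
s=sense();print(s['joints'])
E
```

```text
Traceback (most recent call last):
  File "fit.py", line 27, in load
    d=np.load(f'pics/{n}.npz'); return gaussian_filter(cv2.cvtColor(cv2.imread(f'pics/{n}.png'),cv2.COLOR_BGR2GRAY).astype(float),.7),d['K'],d['T']
FileNotFoundError: [Errno 2] No such file or directory: 'pics/w1.npz'
```

View pics/s2.png

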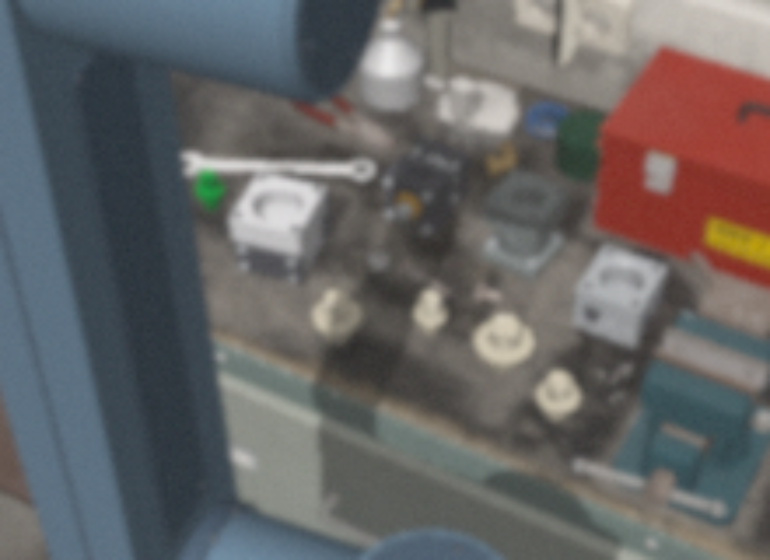

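The scene zoom confirms the four cream plugs, with a the largest at (503,340), b (337,313), c (558,395) and d (430,305). The vice is right of c and the toolbox is behind the block.

```bash
python3 - <<'E'
from fit import *
np.set_printoptions(precision=3,suppress=True)
v3=load('w3');s=cam('side');c=cam('scene')
print('box bottom',[atz(v3[1],v3[2],u,0) for u in((345,28),(500,28))])
print('side box bottom near',atz(*s,(328,318),0), 'scene box',atz(*c,(130+595/3.5,110+225/3.5),0))
print('box top left-front',tri([ray(*c,(130+605/3.5,110+135/3.5)),ray(*s,(320,187))]))
for h in (.05,.1,.15): print(h,'vice top',[atz(*s,u,h) for u in((192,208),(265,215),(238,208),(222,250))], [atz(v3[1],v3[2],u,h) for u in ((458,150),(418,190))])
print(sense()['joints'])
E
```

```text
box bottom [array([0.694, 0.159, 0.   ]), array([ 0.693, -0.076,  0.   ])]
side box bottom near [ 0.682 -0.193  0.   ] scene box [0.691 0.154 0.   ]
box top left-front (array([0.687, 0.153, 0.128]), np.float64(0.0063415078841201605))
0.05 vice top [array([0.337, 0.139, 0.05 ]), array([0.54 , 0.117, 0.05 ]), array([0.464, 0.148, 0.05 ]), array([ 0.443, -0.043,  0.05 ])] [array([ 0.516, -0.014,  0.05 ]), array([0.452, 0.037, 0.05 ])]
0.1 vice top [array([0.355, 0.059, 0.1  ]), array([0.541, 0.039, 0.1  ]), array([0.472, 0.067, 0.1  ]), array([ 0.453, -0.108,  0.1  ])] [array([0.523, 0.022, 0.1  ]), array([0.467, 0.067, 0.1  ])]
0.15 vice top [array([ 0.374, -0.021,  0.15 ]), array([ 0.543, -0.039,  0.15 ]), array([ 0.48 , -0.013,  0.15 ]), array([ 0.462, -0.172,  0.15 ])] [array([0.53 , 0.057, 0.15 ]), array([0.481, 0.097, 0.15 ])]
[0.347 0.273 1.268 0.    1.598 1.917]
```

Request:
{"op": "servo_tool", "data": {
  "series": [-0.15, 0.17, 0.7, 0, 0, 0, 0.1, -0.15, 0.17, 0.7, 0, 0, 0, 0.1, -0.15, 0.17, 0.7, 0, 0, 0, 0.1, -0.15, 0.17, 0.7, 0, 0, 0, 0.1, -0.15, 0.17, 0.7, 0, 0, 0, 0.1, -0.15, 0.17, 0.7, 0, 0, 0, 0.1, -0.15, 0.17, 0.7, 0, 0, 0, 0.1, -0.15, 0.17, 0.8, 0, 0, 0, 0.1, -0.15, 0.17, 0.88, 0, 0, 0, 0.1, -0.15, 0.17, 0.93, 0, 0, 0, 0.1, -0.15, 0.17, 0.957, 0, 0, 0, 0.1, -0.15, 0.17, 0.957, 0, 0, 0, 0.1]
}}

```text
time: 6.15
ee_pos: [0.4563, 0.2479, 0.0335]
orientation: [1.0, 0.0, -0.0, -0.0]
ft_force: [0.1, -0.8, -0.0]
gripper_width: 0.0511
finger_force: 0.0
```

```bash
python3 - <<'E'
from h import *
s=sense();print(s['time'],s['ee_pos'],s['ft_force'],s['gripper_width'])
cv2.imwrite('pics/g1.png',capture('wrist'))
E
```

```text
6.15 [0.45627071 0.24786626 0.03347685] [ 0.07015249 -0.76461864 -0.03676968] 0.051116125018180705
```

View pics/g1.png

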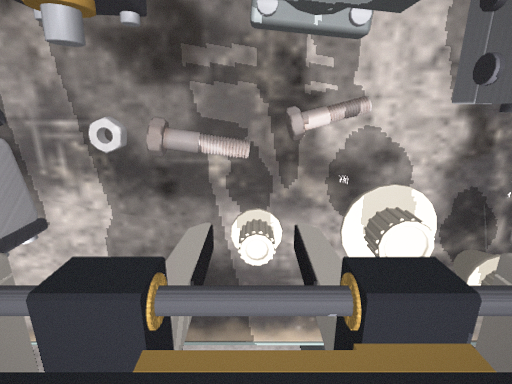

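Plug d is at (257,245), centred between the fingers at about 212 and 297. I'll close, lift, and then fly to a spot where the cylinder port is visible.

```bash
python3 - <<'E'
from fit import *
from rig import *
im=gaussian_filter(cv2.cvtColor(cv2.imread('pics/g1.png'),6).astype(float),.7); K,T=cam('wrist')
print(fit([(im,K,T)],'d',s0=(.456,.247)),fit([(im,K,T)],'a'))
E
```

```text
[4.56495406e-01 2.46511173e-01 2.90000000e-02 7.56456454e+01] [4.58870418e-01 1.58411423e-01 2.90000000e-02 8.64540844e+01]
```

Request:
{"op": "servo_tool", "data": {
  "series": [0, 0, 0, 0, 0, 0, -1, 0, 0, 0, 0, 0, 0, -1, 0, 0, 0, 0, 0, 0, -1, 0, 0, 0, 0, 0, 0, -1, 0, 0, 0, 0, 0, 0, -1, 0, 0, -0.1, 0, 0, 0, -1, 0, 0, -0.24, 0, 0, 0, -1, 0, 0, -0.38, 0, 0, 0, -1, 0.05, -0.15, -0.5, 0, 0, 0, -1, 0.15, -0.33, -0.5, 0, 0, 0, -1, 0.25, -0.33, -0.5, 0, 0, 0, -1, 0.25, -0.33, -0.5, 0, 0, 0, -1]
}}

```text
time: 7.2
ee_pos: [0.5345, 0.35, 0.1853]
orientation: [1.0, 0.001, 0.003, -0.001]
ft_force: [0.0, -0.2, -0.5]
gripper_width: 0.0192
finger_force: 30.0
```

```bash
python3 - <<'E'
from fit import *
s=sense();print(s['time'],s['ee_pos'],s['ft_force'],s['gripper_width'])
i=capture('wrist');K,T=cam('wrist');g=gaussian_filter(cv2.cvtColor(i,6).astype(float),.7)
p=fit([(g,K,T)],'C',s0=(.612,.346));print(p)
cv2.polylines(i,[np.round(pix(K,T,*p[:3],.014).T*8).astype(int)],True,(0,0,255),1,shift=3)
cv2.imwrite('pics/g2.png',i)
E
```

```text
7.2 [0.53446014 0.3499896  0.18528855] [ 0.02366383 -0.17644673 -0.53302968] 0.019230509425364573
[0.62108743 0.33999093 0.066      7.02294777]
```

View pics/g2.png

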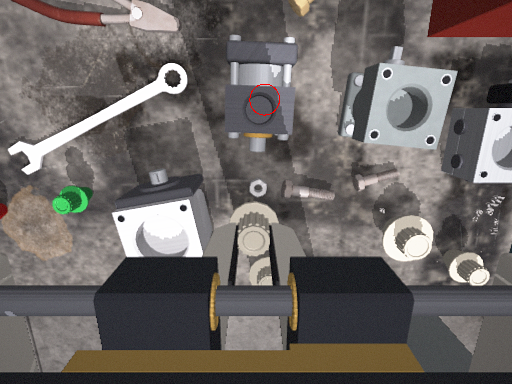

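Plug d is held (253,225). The cylinder port really is at about (260,110), and the red fit is off towards the barrel.

```bash
python3 - <<'E'
from fit import *
g=cv2.cvtColor(capture('wrist'),6); K,T=cam('wrist')
print(g[86:140:2,234:292:2])
g=gaussian_filter(g.astype(float),.7)
s=tuple(atz(K,T,(260,110),.066)[:2]);print(s,fit([(g,K,T)],'C',s0=s,rng=.004))
E
```

```text
[[ 82  84  91  90  90  89  96  96 100 106 105 110 121 125 121 143 140 133
  147 138 134 158 150 136 122 160 212 167 108]
 [ 89  89  88  85  89  91  90  93  90  91  94  90  94  89  92  90  89  96
   89  88  91 132 132 127 133 131 129 126 131]
 [ 88  90  91  89  93  88  86  87  86  90  88  90  93  94  89  89  88  94
   93  93  93 133 129 130 129 129 132 132 134]
 [ 87  85  90  89  89  90  87  88  90  89  84  83  79  72  85  93  90  86
   89  90  91  89 129 124 125 128 125 126 128]
 [ 90  83  90  88  86  86  87  90  80  70  65  65  68  62  63  64  76  91
   91  89  89  90 131 126 129 128 124 125 126]
 [ 88  86  88  92  88  89  87  73  67  63  48  60  75  67  52  50  65  63
   82  92  88  85 129 126 128 121 125 126 125]
 [ 83  87  82  90  86  87  72  65  57  85  91  87  92  88  91  79  45  63
   65  85  88  92 131 132 133 128 126 129 129]
 [ 83  87  84  84  90  81  69  57  86  90  90  94  88  87  89  90  92  54
   56  66  89  89 110 130 123 124 127 124 123]
 [ 90  95  91  88  89  76  63  87  94  94  89  90  88  89  89  91  92  92
   43  65  74  90  85 127 124 123 121 125 123]
 [ 89  89  
[... 1578 characters left out ...]
1  91  90  89  91  90  88  90  88  87  92  89  91  90  89
   88  91  93  84  88  86  91 101 126 124 128]
 [ 98  81  80  87  85  83  87  80  85  83  86  86  82  85  84  87  89  86
   87  91  92  86  92  88  89  87  99 127 127]
 [191 165 105  94  94  96 118 132 139 151 151 151 158 155 149 149 140 124
  110  80 112 115  99 108  98  99 112 127 130]
 [175 158  95  94  92  96 123 135 149 153 157 157 161 161 157 154 145 134
  127  61  57  76 128 164 196 190 191  68  79]
 [138 121  89  96  99  96  96  92 120 146 162 172 177 167 138 130  85  76
   62  57  61  64 138 161 184 178 165  63  84]]
(np.float64(0.6086231155687114), np.float64(0.3419334630242265)) [0.60903926 0.34333148 0.066      6.51020032]
```

```bash
cat >> fit.py <<'E'
def held(k,zt):
    """flange of the held plug as the wrist camera sees it, less the TCP; zt = TCP height over the foot at the grasp"""
    s=sense(); g=gaussian_filter(cv2.cvtColor(capture('wrist'),6).astype(float),.7); K,T=cam('wrist')
    z0=s['ee_pos'][2]-zt+.029; old=D[k]; D[k]=(old[0],z0)
    p=fit([(g,K,T)],k,s0=tuple(s['ee_pos'][:2]),rng=.006); D[k]=old
    return p[:2]-s['ee_pos'][:2],p[3],s['ee_pos']
E
python3 -c "
from fit import *
print(held('d',.0335)); print(sense()['orientation'])"
```

```text
(array([ 0.00305714, -0.00114381]), np.float64(57.615829493873214), array([0.53267686, 0.34799576, 0.1834021 ]))
[ 9.99999766e-01  4.21120636e-04 -4.74495842e-04  2.57668635e-04]
```

Request:
{"op": "servo_tool", "data": {
  "series": [0.12, 0.01, 0, 0, 0, 0, -1, 0.25, 0.01, 0.05, 0, 0, 0, -1, 0.25, 0.01, 0.15, 0, 0, 0, -1, 0.25, 0.01, 0.22, 0, 0, 0, -1, 0.25, 0.01, 0.26, 0, 0, 0, -1, 0.25, 0.01, 0.29, 0, 0, 0, -1, 0.25, 0.01, 0.31, 0, 0, 0, -1, 0.25, 0.01, 0.325, 0, 0, 0, -1, 0.25, 0.01, 0.325, 0, 0, 0, -1]
}}

```text
time: 8.1
ee_pos: [0.6064, 0.3442, 0.0869]
orientation: [1.0, 0.0, 0.001, -0.001]
ft_force: [2.1, 2.5, -1.2]
gripper_width: 0.0189
finger_force: 30.0
```

Request:
{"op": "servo_tool", "data": {
  "series": [0, 0, 0.015, 0, 0, 0, -1, 0, 0, 0.03, 0, 0, 0, -1, 0, 0, 0.04, 0, 0, 0, -1, 0, 0, 0.045, 0, 0, 0, -1, 0, 0, 0.045, 0, 0, 0, -1]
}}

```text
time: 8.52
ee_pos: [0.6081, 0.3444, 0.0804]
orientation: [1.0, 0.0, 0.004, -0.001]
ft_force: [-7.1, -3.4, 31.6]
gripper_width: 0.0184
finger_force: 30.0
```

Request:
{"op": "servo_tool", "data": {
  "series": [-0.005, 0.003, -0.01, 0, 0, 0, -1, -0.008, 0.003, 0, 0, 0, 0, -1, -0.008, 0.003, 0.005, 0, 0, 0, -1, -0.008, 0.003, 0.01, 0, 0, 0, -1, -0.008, 0.003, 0.01, 0, 0, 0, -1]
}}

```text
time: 8.93
ee_pos: [0.6081, 0.3445, 0.0804]
orientation: [1.0, 0.0, 0.007, -0.002]
ft_force: [-5.5, -2.0, 40.3]
gripper_width: 0.0191
finger_force: 30.1
```

Request:
{"op": "servo_tool", "data": {
  "series": [0, 0, -0.02, 0, 0, 0, -1, 0, 0, -0.02, 0, 0, 0, 0.2, 0, 0, -0.02, 0, 0, 0, 0.2, 0, 0, -0.02, 0, 0, 0, 0.2, 0, 0, -0.15, 0, 0, 0, 0.2, -0.1, 0, -0.28, 0, 0, 0, 0.2, -0.2, 0, -0.3, 0, 0, 0, 0.2, -0.2, 0, -0.3, 0, 0, 0, 0.2, -0.2, 0, -0.3, 0, 0, 0, 0.2]
}}

```text
time: 9.68
ee_pos: [0.5417, 0.3426, 0.1593]
orientation: [1.0, 0.001, -0.001, 0.0]
ft_force: [0.2, -0.5, -0.4]
gripper_width: 0.056
finger_force: 0.0
```

```bash
python3 - <<'E'
from fit import *
i=capture('wrist');K,T=cam('wrist');print(sense()['time'],sense()['ee_pos'])
g=gaussian_filter(cv2.cvtColor(i,6).astype(float),.7)
D['d']=(.017,.070)
p=fit([(g,K,T)],'d',s0=(.609,.343));print(p,fit([(g,K,T)],'d',True,s0=(.609,.343)))
u=proj(K,T,[.609,.343,.07]).astype(int);print(u)
cv2.imwrite('pics/g3.png',cv2.resize(i[max(0,u[1]-70):u[1]+70,u[0]-90:u[0]+90],None,fx=4,fy=4,interpolation=2))
E
```

```text
9.7333 [0.54263091 0.34233135 0.15838264]
[6.11313620e-01 3.44288310e-01 7.00000000e-02 1.14032511e+02] [6.10946331e-01 3.44283636e-01 6.13652046e-02 1.22221193e+02]
[252 121]
```

View pics/g3.png

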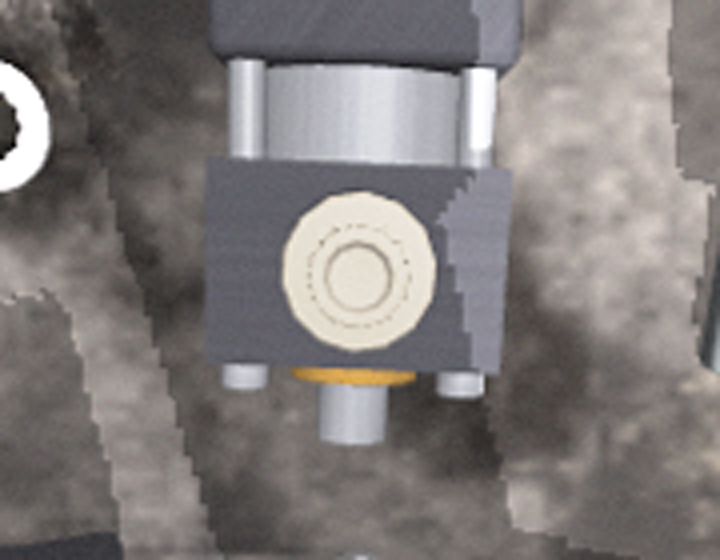

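The flange looks flat on the head, with no shadow gap. I'll check by pressing on the knob with shut fingers; contact is expected at z≈0.092 if it is seated.

Request:
{"op": "servo_tool", "data": {
  "series": [0.13, -0.006, 0, 0, 0, 0, -1, 0.225, -0.006, 0, 0, 0, 0, -1, 0.225, -0.006, 0.05, 0, 0, 0, -1, 0.225, -0.006, 0.13, 0, 0, 0, -1, 0.225, -0.006, 0.18, 0, 0, 0, -1, 0.225, -0.006, 0.21, 0, 0, 0, -1, 0.225, -0.006, 0.225, 0, 0, 0, -1, 0.225, -0.006, 0.23, 0, 0, 0, -1, 0.225, -0.006, 0.23, 0, 0, 0, -1]
}}

```text
time: 10.48
ee_pos: [0.6112, 0.3431, 0.0892]
orientation: [1.0, -0.0, -0.001, 0.001]
ft_force: [-0.7, -3.3, -2.0]
gripper_width: 0.0182
finger_force: 29.4
```

Request:
{"op": "servo_tool", "data": {
  "series": [0, 0, 0, 0, 0, 0, 0, 0, 0, 0, 0, 0, 0, 0, 0, 0, -0.1, 0, 0, 0, 0, 0, 0, -0.1, 0, 0, 0, -1, 0, 0, -0.1, 0, 0, 0, -1, 0, 0, -0.1, 0, 0, 0, -1, 0, 0, -0.1, 0, 0, 0, -1, 0, 0, -0.1, 0, 0, 0, -1, 0, 0, -0.05, 0, 0, 0, -1, 0, 0, -0.02, 0, 0, 0, -1, 0, 0, 0, 0, 0, 0, -1, 0, 0, 0.01, 0, 0, 0, -1, 0, 0, 0.01, 0, 0, 0, -1]
}}

```text
time: 11.57
ee_pos: [0.6105, 0.3443, 0.0922]
orientation: [1.0, 0.0, 0.0, 0.0]
ft_force: [-10.2, -4.8, 26.6]
gripper_width: 0.0006
finger_force: 13.1
```

Contact at 0.0922 means plug d is seated. Now plug b.

Request:
{"op": "servo_tool", "data": {
  "series": [0, 0, -0.1, 0, 0, 0, -1, -0.1, 0.02, -0.22, 0, 0, 0, 0.3, -0.2, 0.04, -0.25, 0, 0, 0, 0.3, -0.34, 0.042, -0.25, 0, 0, 0, 0.3, -0.48, 0.042, -0.25, 0, 0, 0, 0.3, -0.6, 0.042, -0.2, 0, 0, 0, 0.3, -0.678, 0.042, -0.12, 0, 0, 0, 0.3, -0.678, 0.042, 0, 0, 0, 0, 0.3, -0.678, 0.042, 0.1, 0, 0, 0, 0.3, -0.678, 0.042, 0.15, 0, 0, 0, 0.3, -0.678, 0.042, 0.18, 0, 0, 0, 0.3, -0.678, 0.042, 0.18, 0, 0, 0, 0.3, -0.678, 0.042, 0.18, 0, 0, 0, 0.3]
}}

```text
time: 12.65
ee_pos: [0.4078, 0.3318, 0.0335]
orientation: [1.0, 0.0, -0.0, 0.0]
ft_force: [0.4, 0.3, 0.3]
gripper_width: 0.06
finger_force: 0.0
```

```bash
cat > near.py <<'E'
import sys
from fit import *
np.set_printoptions(precision=4,suppress=True)
k=sys.argv[1]; s0=tuple(map(float,sys.argv[2:4])) if len(sys.argv)>3 else None
g=gaussian_filter(cv2.cvtColor(capture('wrist'),6).astype(float),.7); K,T=cam('wrist')
s=sense();print(s['time'],s['ee_pos'],s['gripper_width'],s['ft_force'],R.from_quat(s['orientation']).as_matrix()[:2,0])
print(k,fit([(g,K,T)],k,s0=s0),[(d['uv'].round(1) if hasattr(d['uv'],'round') else d['uv'],round(d['score'],2)) for d in tip_of('wrist','plug_a')])
E
python3 near.py b
```

```text
12.7 [0.4084 0.3321 0.0342] 0.06095150586118099 [-0.1457 -1.123   0.8775] [1.     0.0001]
b [  0.4066   0.3309   0.029  111.7068] [([502.5, 143.2], 0.92), ([254.7, 217.1], 0.85)]
```

Request:
{"op": "servo_tool", "data": {
  "series": [0, 0, 0.008, 0, 0, 0, -1, 0, 0, 0.008, 0, 0, 0, -1, 0, 0, 0.008, 0, 0, 0, -1, 0, 0, 0.008, 0, 0, 0, -1, 0, 0, 0.008, 0, 0, 0, -1, 0, 0, 0.008, 0, 0, 0, -1, 0, 0, -0.1, 0, 0, 0, -1, 0, 0, -0.23, 0, 0, 0, -1, 0, 0, -0.36, 0, 0, 0, -1, 0.04, 0.1, -0.45, 0, 0, 0, -1, 0.1, 0.23, -0.5, 0, 0, 0, -1, 0.16, 0.36, -0.5, 0, 0, 0, -1, 0.21, 0.49, -0.5, 0, 0, 0, -1, 0.26, 0.62, -0.5, 0, 0, 0, -1, 0.31, 0.74, -0.5, 0, 0, 0, -1, 0.31, 0.82, -0.5, 0, 0, 0, -1, 0.31, 0.82, -0.5, 0, 0, 0, -1, 0.31, 0.82, -0.5, 0, 0, 0, -1]
}}

```text
time: 14.25
ee_pos: [0.5006, 0.0846, 0.1833]
orientation: [1.0, -0.002, -0.0, -0.0]
ft_force: [-0.1, -0.6, -0.2]
gripper_width: 0.027
finger_force: 30.0
```

```bash
python3 near.py V; python3 -c "
from fit import *
print(held('b',.032))"
```

```text
14.3 [0.5004 0.0858 0.1833] 0.027267937547006783 [-0.4543 -0.0447 -0.8442] [ 1.     -0.0015]
V [ 0.5753  0.0826  0.056  39.6095] [([253.8, 220.1], 0.81), ([195.3, 200.4], 0.77), ([139.6, 75.8], 0.69)]
(array([-0.00235183, -0.00132856]), np.float64(67.24937438434712), array([0.50029231, 0.08651409, 0.18342729]))
```

Request:
{"op": "servo_tool", "data": {
  "series": [0.13, 0.007, 0, 0, 0, 0, -1, 0.257, 0.007, 0.05, 0, 0, 0, -1, 0.257, 0.007, 0.15, 0, 0, 0, -1, 0.257, 0.007, 0.24, 0, 0, 0, -1, 0.257, 0.007, 0.3, 0, 0, 0, -1, 0.257, 0.007, 0.33, 0, 0, 0, -1, 0.257, 0.007, 0.355, 0, 0, 0, -1, 0.257, 0.007, 0.375, 0, 0, 0, -1, 0.257, 0.007, 0.375, 0, 0, 0, -1]
}}

```text
time: 15.15
ee_pos: [0.5776, 0.0836, 0.0712]
orientation: [1.0, 0.001, -0.0, 0.001]
ft_force: [-1.4, -2.2, -0.9]
gripper_width: 0.0272
finger_force: 30.0
```

Request:
{"op": "servo_tool", "data": {
  "series": [0, 0, 0.015, 0, 0, 0, -1, 0, 0, 0.025, 0, 0, 0, -1, 0, 0, 0.033, 0, 0, 0, -1, 0, 0, 0.04, 0, 0, 0, -1, 0, 0, 0.04, 0, 0, 0, -1]
}}

```text
time: 15.57
ee_pos: [0.5776, 0.0821, 0.0619]
orientation: [1.0, 0.0, 0.0, 0.001]
ft_force: [-8.2, -7.1, 13.6]
gripper_width: 0.0277
finger_force: 30.0
```

Request:
{"op": "servo_tool", "data": {
  "series": [0, 0, 0, 0, 0, 0, 0, 0, 0, 0, 0, 0, 0, 0, 0, 0, -0.1, 0, 0, 0, 0, 0, 0, -0.16, 0, 0, 0, -1, 0, 0, -0.16, 0, 0, 0, -1, 0, 0, -0.16, 0, 0, 0, -1, 0, 0, -0.16, 0, 0, 0, -1, 0, 0, -0.16, 0, 0, 0, -1, 0, 0, -0.12, 0, 0, 0, -1, 0, 0, -0.09, 0, 0, 0, -1, 0, 0, -0.07, 0, 0, 0, -1, 0, 0, -0.06, 0, 0, 0, -1, 0, 0, -0.06, 0, 0, 0, -1]
}}

```text
time: 16.65
ee_pos: [0.5776, 0.0839, 0.082]
orientation: [1.0, 0.0, 0.001, 0.0]
ft_force: [-15.0, -0.4, 41.4]
gripper_width: 0.0009
finger_force: 20.6
```

Plug b is seated. Next is plug c, at yaw 90° to clear the vice.

Request:
{"op": "servo_tool", "data": {
  "series": [0, 0, -0.12, 0, 0, 0, -1, 0, 0, -0.25, 0, 0, -0.2, 0, -0.1, 0.01, -0.35, 0, 0, -0.4, 0, -0.22, 0.01, -0.41, 0, 0, -0.6, 0, -0.34, 0.01, -0.41, 0, 0, -0.8, 0, -0.46, 0.01, -0.41, 0, 0, -1, 0, -0.53, 0.01, -0.41, 0, 0, -1, 0, -0.53, 0.01, -0.41, 0, 0, -1, 0]
}}

```text
time: 17.32
ee_pos: [0.4139, 0.0813, 0.1991]
orientation: [0.966, 0.259, -0.002, -0.001]
ft_force: [0.1, 0.5, -0.0]
gripper_width: 0.0422
finger_force: 0.0
```

Request:
{"op": "servo_tool", "data": {
  "series": [0, 0, 0, 0, 0, -1, 0.1, 0, 0, 0, 0, 0, -1, 0.1, 0, 0, 0, 0, 0, -1, 0.1, 0, 0, 0, 0, 0, -1, 0.1, 0, 0, 0, 0, 0, -1, 0.1]
}}

```text
time: 17.73
ee_pos: [0.4191, 0.0807, 0.1993]
orientation: [0.865, 0.502, -0.0, -0.0]
ft_force: [0.3, 0.0, -0.3]
gripper_width: 0.0511
finger_force: 0.0
```

Request:
{"op": "servo_tool", "data": {
  "series": [0, 0, 0, 0, 0, -1, 0.1, 0, 0, 0, 0, 0, -1, 0.1, 0, 0, 0, 0, 0, -1, 0.1, 0, 0, 0, 0, 0, -1, 0.1, 0, 0, 0, 0, 0, -1, 0.1]
}}

```text
time: 18.15
ee_pos: [0.419, 0.0807, 0.1995]
orientation: [0.706, 0.708, -0.0, -0.0]
ft_force: [0.7, -0.1, -0.2]
gripper_width: 0.0515
finger_force: 0.0
```

```bash
python3 near.py c; python3 near.py a
```

```text
18.2 [0.419  0.0807 0.1995] 0.051087840784498434 [-0.3161 -0.2717 -0.4309] [0.0012 1.    ]
c [  0.4184   0.0805   0.029  144.2009] [([283.9, 101.8], 0.86), ([252.6, 171.4], 0.86), ([264.1, 332.7], 0.64), ([385.5, 173.8], 0.56)]
18.3 [0.4189 0.0807 0.1997] 0.05129266144082051 [ 0.1768 -0.8486  0.2647] [0.0046 1.    ]
a [  0.4586   0.1608   0.029  108.0743] [([254.6, 172.0], 0.95), ([384.6, 174.4], 0.86), ([282.8, 102.5], 0.71), ([265.6, 332.7], 0.7)]
```

Request:
{"op": "servo_tool", "data": {
  "series": [0, 0, 0.13, 0, 0, 0, 0.1, 0, 0, 0.26, 0, 0, 0, 0.1, 0, 0, 0.38, 0, 0, 0, 0.1, 0, 0, 0.47, 0, 0, 0, 0.1, 0, 0, 0.53, 0, 0, 0, 0.1, 0, 0, 0.558, 0, 0, 0, 0.1, 0, 0, 0.558, 0, 0, 0, 0.1, 0, 0, 0.558, 0, 0, 0, -1, 0, 0, 0.558, 0, 0, 0, -1, 0, 0, 0.558, 0, 0, 0, -1, 0, 0, 0.558, 0, 0, 0, -1, 0, 0, 0.558, 0, 0, 0, -1, 0, 0, 0.45, 0, 0, 0, -1, 0, 0, 0.32, 0, 0, 0, -1, 0, 0, 0.18, 0, 0, 0, -1, 0, 0, 0.05, 0, 0, 0, -1, 0, 0, -0.02, 0, 0, 0, -1, 0, 0, -0.02, 0, 0, 0, -1]
}}

```text
time: 19.85
ee_pos: [0.422, 0.0806, 0.2117]
orientation: [0.707, 0.707, 0.004, 0.004]
ft_force: [0.5, 0.0, -0.5]
gripper_width: 0.0236
finger_force: 29.9
```

Request:
{"op": "servo_tool", "data": {
  "series": [0.03, 0.13, 0, 0, 0, 0, -1, 0.06, 0.26, 0, 0, 0, 0, -1, 0.1, 0.39, 0, 0, 0, 0, -1, 0.14, 0.52, 0, 0, 0, 0, -1, 0.19, 0.643, 0, 0, 0, 0, -1, 0.19, 0.643, 0, 0, 0, 0, -1, 0.19, 0.643, 0, 0, 0, 0, -1, 0.19, 0.643, 0, 0, 0, 0, -1]
}}

```text
time: 20.52
ee_pos: [0.6104, 0.1377, 0.2045]
orientation: [0.707, 0.707, -0.001, -0.001]
ft_force: [-0.1, -0.2, 0.0]
gripper_width: 0.0236
finger_force: 29.9
```

```bash
python3 near.py B; python3 -c "
from fit import *
print(held('c',.032))"
```

```text
20.5667 [0.6102 0.1375 0.2053] 0.023338235540398145 [ 0.5326  0.0036 -0.4335] [-0.0003  1.    ]
B [ 0.6127  0.2125  0.086  47.9192] [([252.8, 215.9], 0.94), ([136.1, 148.1], 0.79), ([228.3, 217.7], 0.75)]
(array([ 0.00082917, -0.00162248]), np.float64(51.77260266875625), array([0.61024129, 0.1374574 , 0.20599689]))
```

Request:
{"op": "servo_tool", "data": {
  "series": [0.13, 0.006, 0, 0, 0, 0, -1, 0.253, 0.006, 0.02, 0, 0, 0, -1, 0.253, 0.006, 0.12, 0, 0, 0, -1, 0.253, 0.006, 0.22, 0, 0, 0, -1, 0.253, 0.006, 0.28, 0, 0, 0, -1, 0.253, 0.006, 0.31, 0, 0, 0, -1, 0.253, 0.006, 0.335, 0, 0, 0, -1, 0.253, 0.006, 0.345, 0, 0, 0, -1, 0.253, 0.006, 0.345, 0, 0, 0, -1]
}}

```text
time: 21.42
ee_pos: [0.6137, 0.2134, 0.1033]
orientation: [0.707, 0.707, 0.0, 0.0]
ft_force: [-0.5, -0.5, -0.1]
gripper_width: 0.0229
finger_force: 29.9
```

Request:
{"op": "servo_tool", "data": {
  "series": [0, 0, 0.018, 0, 0, 0, -1, 0, 0, 0.03, 0, 0, 0, -1, 0, 0, 0.04, 0, 0, 0, -1, 0, 0, 0.048, 0, 0, 0, -1, 0, 0, 0.048, 0, 0, 0, -1]
}}

```text
time: 21.83
ee_pos: [0.6138, 0.2134, 0.0938]
orientation: [0.707, 0.707, 0.001, 0.001]
ft_force: [-11.4, -4.0, 28.1]
gripper_width: 0.023
finger_force: 30.0
```

Request:
{"op": "servo_tool", "data": {
  "series": [0, 0, 0, 0, 0, 0, 0, 0, 0, 0, 0, 0, 0, 0, 0, 0, -0.1, 0, 0, 0, 0, 0, 0, -0.16, 0, 0, 0, -1, 0, 0, -0.16, 0, 0, 0, -1, 0, 0, -0.16, 0, 0, 0, -1, 0, 0, -0.16, 0, 0, 0, -1, 0, 0, -0.16, 0, 0, 0, -1, 0, 0, -0.12, 0, 0, 0, -1, 0, 0, -0.09, 0, 0, 0, -1, 0, 0, -0.07, 0, 0, 0, -1, 0, 0, -0.06, 0, 0, 0, -1, 0, 0, -0.06, 0, 0, 0, -1]
}}

```text
time: 22.92
ee_pos: [0.6139, 0.2136, 0.112]
orientation: [0.707, 0.707, 0.001, 0.001]
ft_force: [-12.5, -3.9, 38.2]
gripper_width: 0.0006
finger_force: 19.3
```

Request:
{"op": "servo_tool", "data": {
  "series": [0, 0, -0.12, 0, 0, 0, -1, 0, 0, -0.24, 0, 0, 0, 0.3, -0.04, -0.12, -0.26, 0, 0, 0, 0.3, -0.08, -0.25, -0.26, 0, 0, 0, 0.3, -0.13, -0.38, -0.26, 0, 0, 0, 0.3, -0.176, -0.511, -0.22, 0, 0, 0, 0.3, -0.176, -0.511, -0.1, 0, 0, 0, 0.3, -0.176, -0.511, 0.03, 0, 0, 0, 0.3, -0.176, -0.511, 0.14, 0, 0, 0, 0.3, -0.176, -0.511, 0.21, 0, 0, 0, 0.3, -0.176, -0.511, 0.243, 0, 0, 0, 0.3, -0.176, -0.511, 0.243, 0, 0, 0, 0.3, -0.176, -0.511, 0.243, 0, 0, 0, 0.3]
}}

```text
time: 24.0
ee_pos: [0.46, 0.1608, 0.033]
orientation: [0.707, 0.707, -0.001, -0.0]
ft_force: [0.4, -0.4, 0.6]
gripper_width: 0.0604
finger_force: 0.0
```

```bash
python3 near.py a
```

```text
24.05 [0.4606 0.1609 0.0337] 0.06043224825254878 [0.8651 0.5439 0.099 ] [-0.0003  1.    ]
a [  0.46     0.1588   0.029  115.5948] [([251.6, 215.2], 0.9)]
```

Request:
{"op": "servo_tool", "data": {
  "series": [0, 0, 0.004, 0, 0, 0, -1, 0, 0, 0.004, 0, 0, 0, -1, 0, 0, 0.004, 0, 0, 0, -1, 0, 0, 0.004, 0, 0, 0, -1, 0, 0, 0.004, 0, 0, 0, -1, 0, 0, -0.1, 0, 0, 0, -1, 0, 0, -0.23, 0, 0, 0, -1, 0, 0, -0.36, 0, 0, 0, -1, 0.08, 0.02, -0.46, 0, 0, 0, -1, 0.2, 0.03, -0.55, 0, 0, 0, -1, 0.33, 0.04, -0.55, 0, 0, 0, -1, 0.46, 0.05, -0.55, 0, 0, 0, -1, 0.59, 0.06, -0.55, 0, 0, 0, -1, 0.7, 0.06, -0.55, 0, 0, 0, -1, 0.7, 0.06, -0.55, 0, 0, 0, -1, 0.7, 0.06, -0.55, 0, 0, 0, -1, 0.7, 0.06, -0.55, 0, 0, 0, -1]
}}

```text
time: 25.52
ee_pos: [0.4777, 0.3702, 0.1977]
orientation: [0.707, 0.707, -0.001, 0.0]
ft_force: [0.8, -0.9, -0.4]
gripper_width: 0.0311
finger_force: 30.0
```

```bash
python3 near.py P; python3 -c "
from fit import *
print(held('a',.032))"
```

```text
25.5667 [0.4779 0.3697 0.1979] 0.031157235371352492 [ 0.6983 -0.4731  0.1786] [0.0001 1.    ]
P [ 0.4789  0.4468  0.08   39.5135] [([366.1, 192.9], 0.96), ([251.5, 213.6], 0.55)]
(array([0.00050977, 0.00063625]), np.float64(82.86056797228058), array([0.47808382, 0.36950214, 0.19815361]))
```

Request:
{"op": "servo_tool", "data": {
  "series": [0.13, 0.002, 0, 0, 0, 0, -1, 0.258, 0.002, 0.02, 0, 0, 0, -1, 0.258, 0.002, 0.12, 0, 0, 0, -1, 0.258, 0.002, 0.21, 0, 0, 0, -1, 0.258, 0.002, 0.27, 0, 0, 0, -1, 0.258, 0.002, 0.3, 0, 0, 0, -1, 0.258, 0.002, 0.325, 0, 0, 0, -1, 0.258, 0.002, 0.335, 0, 0, 0, -1, 0.258, 0.002, 0.335, 0, 0, 0, -1]
}}

```text
time: 26.42
ee_pos: [0.4793, 0.4478, 0.0982]
orientation: [0.707, 0.707, 0.0, 0.0]
ft_force: [-0.1, 0.4, 0.4]
gripper_width: 0.0314
finger_force: 30.0
```

Request:
{"op": "servo_tool", "data": {
  "series": [0, 0, 0.018, 0, 0, 0, -1, 0, 0, 0.03, 0, 0, 0, -1, 0, 0, 0.04, 0, 0, 0, -1, 0, 0, 0.048, 0, 0, 0, -1, 0, 0, 0.048, 0, 0, 0, -1]
}}

```text
time: 26.83
ee_pos: [0.479, 0.4486, 0.0879]
orientation: [0.707, 0.707, 0.001, 0.0]
ft_force: [-7.3, -5.1, 21.7]
gripper_width: 0.0312
finger_force: 30.0
```

Request:
{"op": "servo_tool", "data": {
  "series": [0, 0, 0, 0, 0, 0, 0.1, 0, 0, 0, 0, 0, 0, 0.1, 0, 0, -0.1, 0, 0, 0, 0.1, 0, 0, -0.16, 0, 0, 0, -1, 0, 0, -0.16, 0, 0, 0, -1, 0, 0, -0.16, 0, 0, 0, -1, 0, 0, -0.16, 0, 0, 0, -1, 0, 0, -0.16, 0, 0, 0, -1, 0, 0, -0.16, 0, 0, 0, -1, 0, 0, -0.12, 0, 0, 0, -1, 0, 0, -0.09, 0, 0, 0, -1, 0, 0, -0.07, 0, 0, 0, -1, 0, 0, -0.06, 0, 0, 0, -1, 0, 0, -0.06, 0, 0, 0, -1]
}}

```text
time: 28.0
ee_pos: [0.4795, 0.4485, 0.1072]
orientation: [0.707, 0.707, 0.002, 0.001]
ft_force: [-9.9, -6.9, 36.1]
gripper_width: 0.0006
finger_force: 17.9
```

Request:
{"op": "servo_tool", "data": {
  "series": [0, 0, -0.13, 0, 0, 0, -1, 0, 0, -0.26, 0, 0, 0, -1, -0.1, 0, -0.4, 0, 0, 0, -1, -0.2, 0, -0.53, 0, 0, 0, -1, -0.3, 0, -0.66, 0, 0, 0, -1, -0.4, 0.1, -0.75, 0, 0, 0, -1, -0.5, 0.1, -0.75, 0, 0, 0, -1, -0.5, 0.1, -0.75, 0, 0, 0, -1, -0.5, 0.1, -0.75, 0, 0, 0, -1, -0.5, 0.1, -0.75, 0, 0, 0, -1]
}}

```text
time: 28.83
ee_pos: [0.5086, 0.2979, 0.325]
orientation: [0.708, 0.707, -0.001, -0.001]
ft_force: [-0.4, -0.2, -0.4]
gripper_width: 0.0003
finger_force: 0.0
```

```bash
python3 - <<'E'
from fit import *
s=sense();print(s['time'],s['ee_pos'],s['ft_force'])
cv2.imwrite('pics/end.png',np.vstack([capture('wrist')[:250],cv2.resize(capture('side')[130:265,180:330],(512,461))[:350]]))
E
```

```text
28.8333 [0.5086457  0.29791438 0.32500448] [-0.44688083 -0.20210133 -0.37360587]
```

View pics/end.png

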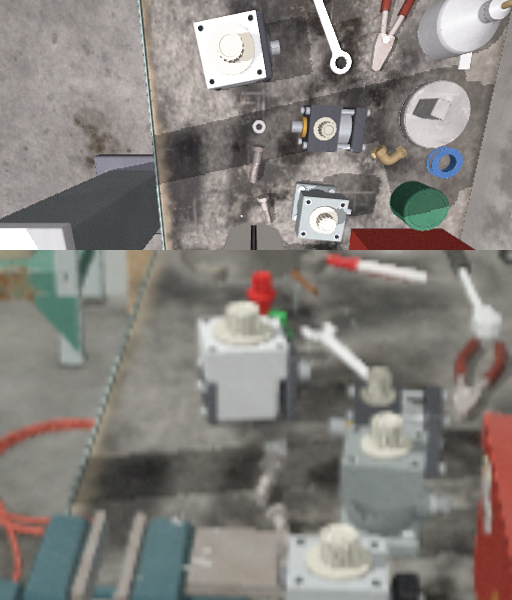

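All four plugs look seated and upright. In the wrist view they show at pump (232,47), cylinder (326,130) and ball valve (325,220); in the lower crop the block is at (338,555). The press tests met every knob top within 1.2 mm of the seated height, so I'll hand in.

```bash
python3 -c "
from rig import *
print(hand_in())"
```

```text
the job is handed in; nothing more can be done
None
```

All four plugs are seated in their own ports, each press-tested to within about 1.2 mm of seated height, and the job is handed in at about 29 s on the robot's clock; no verdict came back.

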